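# Hold the amber reference cell in the beam

### The job

Check the open-beam photometer: pull the amber reference cell up out of the blue rack, gripping it by its two large frosted faces only, so that the fingers never touch its polished windows. Hold it still and upright in the light path, midway between lamp and detector, windows square to the beam, with the light passing through the middle of the windows' width and through the glass below your fingers, about a third of the way up. Finish while still holding it there, touching no part of the photometer, and leave the other cells and the bottle where they are.

Things in the scene. Friction and masses are not known exactly. Their poses are not given: they have to be found in the camera images.
- amber_cell: Upright solid amber glass block, 12.5 (own x) x 22.5 (own y) x 45 mm tall, about 32 g. Large faces +x/-x: frosted, pale; narrow faces +y/-y: polished clear windows. Origin: centre of underside. Starts in one of the rack's first three wells (varies), axes along the rack's, 0.7 mm play, 23 mm standing out above the rack.
- amber_cell_spot (a point): Where the light should pass: the point on the amber cell's upright centre line 15 mm above its underside (30 mm below its top). Axes as the cell's.
- amber_cell_window_a: The polished window on the amber cell's -y face, 9.5 mm wide and 45 mm tall, flush between the frosted sides; origin at its centre. Fingers must not touch it.
- amber_cell_window_b: The polished window on the amber cell's +y face, like the other one. Fingers must not touch it.
- green_cell: Upright solid green glass block, 12.5 (own x) x 22.5 (own y) x 45 mm tall, about 32 g. Large faces +x/-x: frosted, pale; narrow faces +y/-y: polished clear windows. Origin: centre of underside. Starts in one of the rack's first three wells (varies), axes along the rack's, 0.7 mm play, 23 mm standing out above the rack. Leave alone.
- grey_cell: Upright solid dark grey glass block, 12.5 (own x) x 22.5 (own y) x 45 mm tall, about 32 g. Large faces +x/-x: frosted, pale; narrow faces +y/-y: polished clear windows. Origin: centre of underside. Starts in one of the rack's first three wells (varies), axes along the rack's, 0.7 mm play, 23 mm standing out above the rack. Leave alone.
- rack: Blue plastic rack fixed to the table, 52 mm (x) by 190 mm (y) by 32 mm high, with four rectangular wells in a row along its y at y = -67.5, -22.5, 22.5 and 67.5 mm, each 14 x 24 mm and 22 mm deep (floor 10 mm above the table); the +67.5 mm well is empty. Origin: centre of its underside.
- bench: Open-beam photometer fixed to the table: rail 300 mm (own y) x 66 mm (own x), top 32 mm up, with two heads on posts facing each other across a 79 mm gap, empty above the rail; the beam, 2.5 mm wide, runs along own y at 120 mm height. Carriers and posts stand 67 mm or more from the middle. Origin on the table under the gap's middle.
- lamp_face (a point): Centre of the lamp head's lens face, at the -y end of the gap. Round black tube, grey end ring 36 mm across; behind it a round finned aluminium heat sink out to 145 mm from the gap's middle, its top 149 mm above the table.
- detector_face (a point): Centre of the detector head's lens face, at the +y end of the gap. Round black tube, grey end ring 36 mm across; behind it a square black box out to 134 mm from the gap's middle, its top 154 mm above the table.
- beam (a point): The middle of the light path: on the beam, half-way between the lamp and the detector, 120 mm above the table. Axes as the bench's: y along the beam, z up.
- dropper: White plastic bottle with a red cap, 38 mm across and 85 mm tall, a bystander. Origin at the centre of its underside.
Things that resemble listed ones, but are neither listed nor needed, are in the scene too. What is shaped like the amber_cell but purple is not meant.

How it is judged (in metres and radians):
On the way:
1. the amber cell is gripped and pulled clear of the rack (contact force between the fingers and amber_cell above 1 N and z of amber_cell in the frame of rack above 0.035 m), for 0.1 s.
At the end, for the whole second after the job is handed in: Cell held (over 1 N), still, its spot within 3.5 mm sideways, 8 mm in height and 12 mm along the beam of the beam's middle, windows within 0.1 rad of square, upright within 0.1 rad; bench untouched (0.1 N); other cells within 10 mm, bottle within 20 mm, of their starts (x of amber_cell_spot in the frame of beam between -0.0035 and 0.0035 m and y of amber_cell_spot in the frame of beam between -0.012 and 0.012 m and z of amber_cell_spot in the frame of beam between -0.008 and 0.008 m and angle between the y axis of amber_cell and the y axis of beam, either way round below 0.1 rad and angle between amber_cell's own z axis and vertical below 0.1 rad and height (world z) of amber_cell above 0.09 m and contact force between the fingers and amber_cell above 1 N and contact force between each of amber_cell, the arm, the fingers and bench below 0.1 N and linear speed of amber_cell below 0.01 m/s and angular speed of amber_cell below 0.1 rad/s and distance of each of green_cell, grey_cell from where it was at the start of the episode below 0.01 m and distance of dropper from where it was at the start of the episode below 0.02 m); the arm keeps its last pose, push and grip.
It fails at once if a finger touches a polished window of the amber cell (over 0.5 N) (contact force between the fingers and amber_cell_window_a above 0.5 N or contact force between the fingers and amber_cell_window_b above 0.5 N).
It fails at once if the optical bench is struck by the robot or the cell (over 2 N) (contact force between any of the fingers, the arm, amber_cell and bench above 2 N).
It fails at once if another cell is moved over 10 mm (distance of any of green_cell, grey_cell from where it was at the start of the episode above 0.01 m).
It fails at once if the bottle is moved over 20 mm (distance of dropper from where it was at the start of the episode above 0.02 m).
It also fails if it takes over 40 s, if anything falls off the work surface, if the arm or the gripper's body presses on something with over 40 N, if the wrist force passes 120 N, or if a joint passes its speed limit or range.

### The arm

A 6-joint arm with a two-finger parallel gripper is mounted at the origin on the work surface. World frame = base frame: x ahead of the robot, y to its left, z up, the work surface at z = 0. Lengths are in mm, angles in rad, forces in N, time in s.
With the tool pointing down it reaches from about 275 to 1000 mm from the base axis. Payload 8.4 kg.
Tool frame: the origin (TCP) lies at the very end of the fingers, on their centre line; the grasp point (between the pads) lies 19 mm behind it; z points along the fingers, y is the direction in which the jaws open and shut (so a half turn about z gives the same grasp; the last joint's range is limited). The gripper opens to 85 mm and grips with 20 to 120 N. Pads are 22 mm wide; open, the fingers measure 114 mm over their backs; the gripper's body (76 mm by 85 mm) begins 54 mm behind the grasp point. The pads swing forward as they close: fully open they stand 13 mm farther back than shut.
Start: joints at [-1.178, 0.353, 1.633, -0, 1.155, -0.002], TCP at [240.389, -576.924, 231.281] pointing down, gripper open.
Joint ranges: [-2.63, 2.63], [-0.92, 2.1], [0.06, 2.66], [-1.3, 4.44], [0, 2.69], [-3.02, 3.02]. Speed limits (rad/s): [2.22, 2.22, 2.79, 3.14, 3.14, 3.14].

### API

Orientations are given as [roll, pitch, yaw] about the fixed x, y, z axes, in that order (R = Rz(yaw) Ry(pitch) Rx(roll)).
In Python, from rig import r gives the robot as it stands.
- The arm moves only by the tool move_arm, never from a script. Its argument "increments" is a list of rows, each an object of numbers: "tx", "ty", "tz": the shift along the tool's x, y, z in cm; "rx", "ry", "rz": the turn, a rotation vector about the tool's x, y, z in degrees; "gripper": the gripper's target within -1 to 1 (fully open at 1, half-way at 0, shut at -1). A call has 1 to 12 rows; each row shifts and turns the commanded pose from where the row before left it, along the tool's axes as they then stand; what a row does not reach is not made up. A row lasts 1/10 s, in which the tool goes at most 50 mm and 8.59 degrees, less where a joint would pass 70% of its speed; a pose out of reach is approached as far as the arm can. A call is refused whole if a number of a shift passes 5 or a number of a turn 8.59, either way. A call with a gripper value outside its range is refused whole. The fingers move at their own pace and stop on an object; "squeeze" is the grip in N (left out, the last holds). Time passes only in rows, so rows that do not move let the fingers close. It gives the time, the measured TCP pose, the force and the opening at its end, in the units of the state.
- r.sense(): the state, without advancing time (a new reading comes with each control period).
- r.grab_frame(name): name is "scene" or "side" or "wrist"; returns (picture, depth): 400x640x3 uint8, red, green, blue; 400x640 float32, mm along the optical axis (not along the pixel's ray), 0 where there is no reading.
- r.camera_model(name): a dict with "fx", "fy", "cx", "cy" (pixels), "R" (3x3) and "t" (3): a world point X has camera coordinates R X + t; the wrist camera has in their place "hand_eye" (4x4, takes a point from camera to tool coordinates, whose origin is the TCP and whose axes are the flange's). Camera axes: x right, y down, z forward; pixel columns grow to the right and rows downward; lengths in mm; the calibration is good to about 2 mm. The wrist camera is an equidistant fisheye: a pixel r from the principal point sees the ray r / f radians off the axis. A picture is of the moment at which its call begins: read the wrist's pose just before it. camera_model takes no time and is no camera call.
- r.sign_off(): hands the job in, once; it reports no verdict.
Trained networks look in the newest picture that a camera, given by its name, has taken for a name from the list of things; names that differ only in an ending like _2 or _b are one class to them, and where a whole thing is asked for, a point or a joint stands for the part that bears it (a point fixed in the world has none). Each returns a list of dicts, best first, with "confidence" (0 to 1); they miss things now and then, are a little off and sometimes report something else, mostly with a low value. They report only what shows in the picture. A call takes as long as a camera call. They do not tell look-alikes from the thing itself.
- r.cut_out(query, camera): "mask" (400x640 bool, what is visible of it) and "bbox" ([left, top, right, bottom] in pixels, round what is visible of it).
- r.place_of(query, camera): "location" ([row, column] in pixels: a listed point, or the origin of a listed thing).
The state is a dict: "clock": time; "qpos": joint angles; "qvel": joint speeds; "joint_efforts": joint torques, N m; "eef_pos": TCP position; "tcp_rot": TCP orientation; "contact_force": force on the tool from outside, world axes, zero at the start; "wrist_torque": the same for the moment, N m; "opening": opening from 0.0 (shut) to 1.0 (fully open).
Only numpy, scipy, OpenCV 4.12 (cv2) and the standard library are available. Lean on these libraries where they do the work, as an engineer would, in place of code of your own. Each camera call takes 0.05 s, during which the arm holds its last target. There are 200 camera calls.

## Working session

There is one attempt and no reset: what is moved stays moved. The work goes in short steps, Python scripts to look and compute and a tool call to move; the robot and the scene stay as the last step left them, time stands still between calls to the robot, and variables do not carry over. Pictures are saved under pics/ and viewed, about 8 in all and at most 12, crops included, and the job is handed in when it is done.

Besides the shell and the picture viewer there is one more tool, called after "Request:" as a command line: name --argument value ..., lists and objects as JSON in quotes. move_arm: Moves the arm, as the interface text tells. Its arguments: {"type":"object","properties":{"increments":{"type":"array","items":{"type":"object","properties":{"tx":{"type":"number"},"ty":{"type":"number"},"tz":{"type":"number"},"rx":{"type":"number"},"ry":{"type":"number"},"rz":{"type":"number"},"gripper":{"type":"number"}}}},"squeeze":{"type":"number"}},"required":["increments"]}

```bash
mkdir -p pics; ls; python3 - <<'E'
from rig import r
import cv2,numpy as np
s=r.sense();print(s)
ims=[]
for c in("scene","side"):
    p,d=r.grab_frame(c);cv2.imwrite(f"pics/{c}0.png",p[:,:,::-1]);np.save(f"pics/{c}0d.npy",d)
    m=r.camera_model(c);print(c,m)
    for q in("amber_cell","green_cell","grey_cell","rack","bench","dropper","lamp_face","detector_face"):
        print(q,[(np.round(x["location"],1).tolist(),round(x["confidence"],2)) for x in r.place_of(q,c)])
print(r.camera_model("wrist"))
E
```

```text
pics
{'clock': 0.0, 'qpos': array([-1.17838978e+00,  3.53672766e-01,  1.63415971e+00, -4.15578557e-06,
        1.15516584e+00, -2.38797986e-03]), 'qvel': array([-0.00016811, -0.00021132,  0.00272137, -0.00086554,  0.00052474,
       -0.00018635]), 'joint_efforts': array([-1.34168655e-03, -6.05258918e+01, -3.42073846e+01, -2.64809314e-04,
        9.25882050e-03, -1.10308839e-06]), 'eef_pos': array([ 240.20825599, -576.47515282,  230.5353516 ]), 'tcp_rot': array([-3.14018699e+00,  4.42913793e-07,  3.94796203e-01]), 'contact_force': array([-0.05862581,  0.17731275, -0.45252201]), 'wrist_torque': array([ 0.00197299, -0.02530516,  0.01634126]), 'opening': 0.9974510121560555}
scene {'fx': 370.8730327087389, 'fy': 370.8730327087389, 'cx': 329.9979923644493, 'cy': 199.31249790112605, 'R': array([[-0.7530803 ,  0.65792771, -0.00108962],
       [ 0.51724737,  0.59102899, -0.61898295],
       [-0.40660204, -0.46670747, -0.78540366]]), 't': array([ 481.25586263, -270.69516697, 1203.12069495])}
amber_cell [([287.3, 378.7], 0.66), ([250.0, 390.3], 0.47)]
green_cell [([163.4, 301.4], 0.63), ([266.8
[... 607 characters left out ...]
2, 281.2], 0.72)]
grey_cell [([320.4, 290.9], 0.79)]
rack [([337.4, 285.4], 0.61)]
bench [([206.0, 385.2], 0.59), ([320.8, 292.0], 0.2)]
dropper [([236.3, 255.7], 0.75)]
lamp_face [([149.2, 398.3], 0.61)]
detector_face [([163.8, 386.4], 0.55)]
{'fx': 309.70691628693146, 'fy': 309.70691628693146, 'cx': 315.873167361441, 'cy': 201.59966493085017, 'hand_eye': array([[ 1.12995025e-04, -9.50514522e-01, -3.10680108e-01,
         7.90930108e+01],
       [ 9.99999622e-01, -1.60319459e-04,  8.54193587e-04,
         1.33786871e+00],
       [-8.61731476e-04, -3.10680088e-01,  9.50514145e-01,
        -1.41858236e+02],
       [ 0.00000000e+00,  0.00000000e+00,  0.00000000e+00,
         1.00000000e+00]])}
```

```bash
python3 - <<'E'
import cv2,numpy as np
a=cv2.imread("pics/scene0.png");b=cv2.imread("pics/side0.png")
o=np.vstack([cv2.resize(a[60:330,200:500],(600,540))[:,:] ])
o2=cv2.resize(b[100:380,180:480],(600,560))
cv2.imwrite("pics/a1.png",o);cv2.imwrite("pics/b1.png",o2)
E
```

```text
(no output)
```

View pics/a1.png

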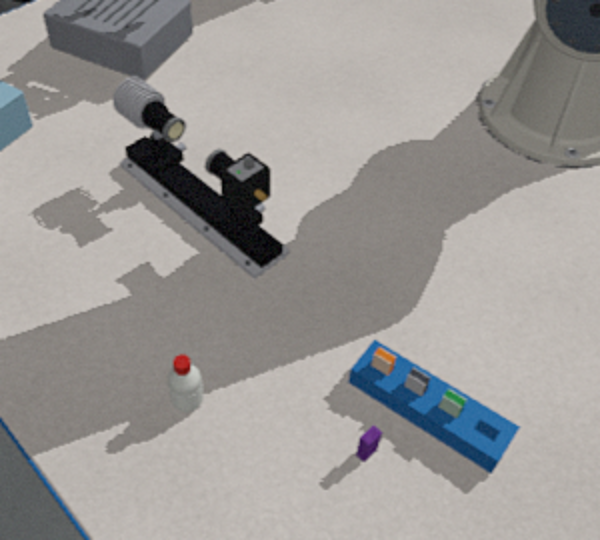

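View pics/b1.png

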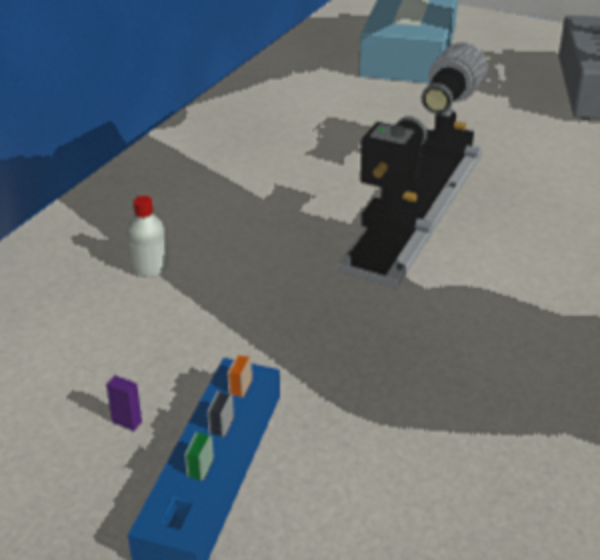

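Seen: amber cell in the end well (scene crop ~(385,360) → full-frame (392,240)), then grey, green and the empty well. The photometer is top left, lamp with heat sink at the back. The purple decoy and the bottle stand clear.

```bash
cat > h.py <<'E'
import numpy as np,cv2
from scipy.spatial.transform import Rotation as Ro
from rig import r
def ray(m,row,col,s=None):
    if "hand_eye" in m:
        x=np.array([col-m["cx"],row-m["cy"]])/m["fx"];t=np.linalg.norm(x)
        d=np.r_[x*np.sinc(t/np.pi),np.cos(t)]
        H=m["hand_eye"];R=Ro.from_euler('xyz',s["tcp_rot"]).as_matrix()
        return R@H[:3,3]+s["eef_pos"],R@H[:3,:3]@d
    d=np.array([(col-m["cx"])/m["fx"],(row-m["cy"])/m["fy"],1])
    return -m["R"].T@m["t"],m["R"].T@d
def atz(m,row,col,z,s=None):
    o,d=ray(m,row,col,s);return o+d*(z-o[2])/d[2]
def proj(m,X,s=None):
    X=np.atleast_2d(X)
    if "hand_eye" in m:
        H=m["hand_eye"];R=Ro.from_euler('xyz',s["tcp_rot"]).as_matrix()
        c=((X-s["eef_pos"])@R-H[:3,3])@H[:3,:3]
        rho=np.hypot(c[:,0],c[:,1]);th=np.arctan2(rho,c[:,2])
        return c[:,:2]/rho[:,None]*th[:,None]*m["fx"]+[m["cx"],m["cy"]]
    c=X@m["R"].T+m["t"];return c[:,:2]/c[:,2:]*m["fx"]+[m["cx"],m["cy"]]
E
python3 - <<'E'
from h import *
P={"scene":{"amber":(250,390.3,10),"grey":(255.6,407.4,10),"green":(266.8,421,10),"rack":(263.7,416.7,0),"lamp":(124.3,290.3,120),"det":(139.3,305.9,120),"bench":(164.6,300.3,0),"drop":(259.7,294.9,0)},
"side":{"amber":(301.2,301.9,10),"grey":(320.4,290.9,10),"green":(342.2,281.2,10),"rack":(337.4,285.4,0),"lamp":(149.2,398.3,120),"det":(163.8,386.4,120),"bench":(206,385.2,0),"drop":(236.3,255.7,0)}}
for c in P:
    m=r.camera_model(c)
    for k,v in P[c].items(): print(c,k,atz(m,*v).round(0))
E
```

```text
scene amber [587. 159.  10.]
scene grey [568. 196.  10.]
scene green [567. 236.  10.]
scene rack [562. 222.   0.]
scene lamp [ 562. -250.  120.]
scene det [ 568. -176.  120.]
scene bench [ 570. -210.   -0.]
scene drop [771.  25.  -0.]
side amber [578. 152.  10.]
side grey [572. 197.  10.]
side green [562. 241.  10.]
side rack [566. 223.   0.]
side lamp [ 566. -254.  120.]
side det [ 564. -179.  120.]
side bench [ 567. -200.    0.]
side drop [763.  29.   0.]
```

Request:
move_arm --increments '[{"tx": 4.4,"ty": -2.08,"tz": -0.7,"gripper": 1},{"tx": 4.4,"ty": -2.08,"tz": -0.7},{"tx": 4.4,"ty": -2.08,"tz": -0.7},{"tx": 4.4,"ty": -2.08,"tz": -0.7},{"tx": 4.4,"ty": -2.08,"tz": -0.7},{"tx": 4.4,"ty": -2.08,"tz": -0.7},{"tx": 4.4,"ty": -2.08,"tz": -0.7},{"tx": 4.4,"ty": -2.08,"tz": -0.7},{"tx": 4.4,"ty": -2.08,"tz": -0.7},{"tx": 4.4,"ty": -2.08,"tz": -0.7}]'

```text
invalid input
```

Request:
move_arm --increments '[{"rz": -8.42},{"rz": -8.42},{"rz": -8.42},{"rz": -8.42},{"rz": -8.42},{"rz": -8.42},{"rz": -8.42},{"rz": -8.42},{},{}]'

```text
invalid input
```

```bash
python3 - <<'E'
from h import *
s=r.sense();p,d=r.grab_frame("wrist");cv2.imwrite("pics/w1.png",p[:,:,::-1]);np.savez("pics/w1.npz",d=d,p=p,**s)
print(s["clock"],s["eef_pos"],s["tcp_rot"],s["contact_force"])
m=r.camera_model("wrist")
for q,z in(("bench",0),("lamp_face",120),("detector_face",120)):
    for x in r.place_of(q,"wrist"): print(q,x["location"],x["confidence"],atz(m,*x["location"],z,s).round(1))
E
```

```text
0.9 [ 240.38899965 -576.94628379  231.3131964 ] [ 3.14153108e+00 -2.38335374e-05  3.94753109e-01] [ 0.13361531 -0.00641337 -0.09026912]
```

View pics/w1.png

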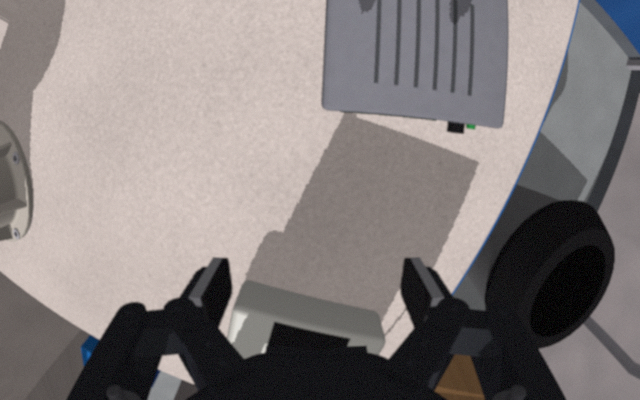

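The wrist view shows only the grey box and the robot's own fingers: the move was refused, so nothing moved. I'll try again with every field filled in.

Request:
move_arm --increments '[{"tx": 4.4,"ty": -2.08,"tz": -0.7,"rx": 0,"ry": 0,"rz": 0,"gripper": 1},{"tx": 4.4,"ty": -2.08,"tz": -0.7,"rx": 0,"ry": 0,"rz": 0,"gripper": 1},{"tx": 4.4,"ty": -2.08,"tz": -0.7,"rx": 0,"ry": 0,"rz": 0,"gripper": 1},{"tx": 4.4,"ty": -2.08,"tz": -0.7,"rx": 0,"ry": 0,"rz": 0,"gripper": 1},{"tx": 4.4,"ty": -2.08,"tz": -0.7,"rx": 0,"ry": 0,"rz": 0,"gripper": 1},{"tx": 4.4,"ty": -2.08,"tz": -0.7,"rx": 0,"ry": 0,"rz": 0,"gripper": 1},{"tx": 4.4,"ty": -2.08,"tz": -0.7,"rx": 0,"ry": 0,"rz": 0,"gripper": 1},{"tx": 4.4,"ty": -2.08,"tz": -0.7,"rx": 0,"ry": 0,"rz": 0,"gripper": 1},{"tx": 4.4,"ty": -2.08,"tz": -0.7,"rx": 0,"ry": 0,"rz": 0,"gripper": 1},{"tx": 4.4,"ty": -2.08,"tz": -0.7,"rx": 0,"ry": 0,"rz": 0,"gripper": 1}]' --squeeze 40

```text
clock: 2.1
eef_pos: [567.7, -214.0, 301.8]
tcp_rot: [3.141, -0.0, 0.395]
contact_force: [0.2, -1.1, -0.2]
opening: 1.002
```

Request:
move_arm --increments '[{"tx": 0,"ty": 0,"tz": 0,"rx": 0,"ry": 0,"rz": -8.42,"gripper": 1},{"tx": 0,"ty": 0,"tz": 0,"rx": 0,"ry": 0,"rz": -8.42,"gripper": 1},{"tx": 0,"ty": 0,"tz": 0,"rx": 0,"ry": 0,"rz": -8.42,"gripper": 1},{"tx": 0,"ty": 0,"tz": 0,"rx": 0,"ry": 0,"rz": -8.42,"gripper": 1},{"tx": 0,"ty": 0,"tz": 0,"rx": 0,"ry": 0,"rz": -8.42,"gripper": 1},{"tx": 0,"ty": 0,"tz": 0,"rx": 0,"ry": 0,"rz": -8.42,"gripper": 1},{"tx": 0,"ty": 0,"tz": 0,"rx": 0,"ry": 0,"rz": -8.42,"gripper": 1},{"tx": 0,"ty": 0,"tz": 0,"rx": 0,"ry": 0,"rz": -8.42,"gripper": 1},{"tx": 0,"ty": 0,"tz": 0,"rx": 0,"ry": 0,"rz": 0,"gripper": 1},{"tx": 0,"ty": 0,"tz": 0,"rx": 0,"ry": 0,"rz": 0,"gripper": 1}]'

```text
clock: 3.1
eef_pos: [566.5, -215.7, 301.3]
tcp_rot: [-3.142, -0.0, 1.566]
contact_force: [0.2, -0.6, 0.0]
opening: 0.999
```

```bash
python3 - <<'E'
from h import *
s=r.sense();p,d=r.grab_frame("wrist");cv2.imwrite("pics/w2.png",p[:,:,::-1]);np.savez("pics/w2.npz",d=d,p=p,**s)
print(s["clock"],s["eef_pos"],s["tcp_rot"],s["contact_force"])
m=r.camera_model("wrist")
for q,z in(("bench",0),("lamp_face",120),("detector_face",120)):
    for x in r.place_of(q,"wrist"): print(q,x["location"],x["confidence"],atz(m,*x["location"],z,s).round(1))
E
```

```text
3.1 [ 566.52493828 -215.67754774  301.26349569] [-3.14154736e+00 -4.21791091e-06  1.56607616e+00] [ 0.186057   -0.59012639  0.03517751]
bench [156.8, 316.5] 0.74 [ 567.5 -214.4    0. ]
lamp_face [210.7, 315.0] 0.8 [ 565.4 -253.9  120. ]
detector_face [139.1, 316.5] 0.64 [ 567.4 -174.7  120. ]
```

View pics/w2.png

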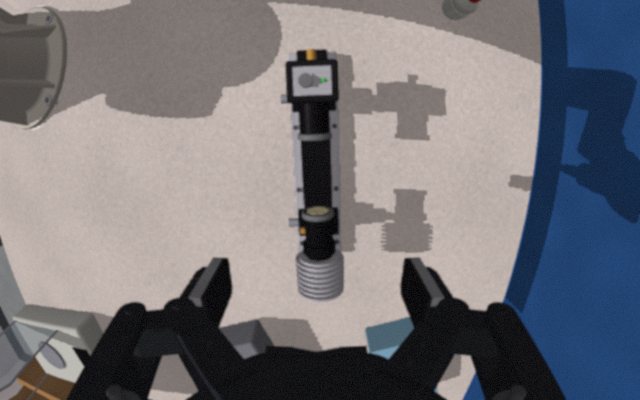

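Bench is seen from above, nearly straight: detector box top at (312,80), lamp face at (316,210). The lens faces agree with the bench origin at about (566.5,-214.3). I'll refine the axis with the depth cloud.

```bash
python3 - <<'E'
from h import *
f=np.load("pics/w2.npz");s={k:f[k] for k in("eef_pos","tcp_rot")};d=f["d"]
m=r.camera_model("wrist")
rr,cc=np.mgrid[0:270:1,250:390:1]
X=np.array([ (lambda o,v,z:o+v*z)(*ray(m,a,b,s),0) for a,b in [(0,0)]])
x=np.stack([cc-m["cx"],rr-m["cy"]],-1)/m["fx"];t=np.linalg.norm(x,axis=-1)
D=np.concatenate([x*np.sinc(t/np.pi)[...,None],np.cos(t)[...,None]],-1);D/=D[...,2:]
H=m["hand_eye"];R=Ro.from_euler('xyz',s["tcp_rot"]).as_matrix()
W=(D*d[0:270,250:390,None])@(R@H[:3,:3]).T+R@H[:3,3]+s["eef_pos"]
W=W[(d[0:270,250:390]>0)]
W=W[(abs(W[:,0]-566)<60)]
for lo,hi,n in((24,38,"rail"),(100,160,"heads")):
    Q=W[(W[:,2]>lo)&(W[:,2]<hi)]
    print(n,len(Q))
    for y in range(-365,-60,12):
        q=Q[(abs(Q[:,1]-y)<6)]
        if len(q)>10: print(y,np.r_[np.percentile(q[:,0],[1,99]),np.percentile(q[:,0],[1,99]).mean(),np.percentile(q[:,2],95)].round(1),len(q))
E
```

```text
rail 2164
-281 [541.2 594.5 567.8  37.4] 102
-269 [549.7 587.5 568.6  32.5] 221
-257 [548.4 587.4 567.9  32.3] 256
-245 [548.7 587.3 568.   32.5] 228
-233 [547.6 585.8 566.7  32.6] 252
-221 [547.7 585.7 566.7  32.5] 234
-209 [547.9 585.6 566.8  32.8] 257
-197 [546.7 585.6 566.1  32.7] 269
-185 [546.8 585.6 566.2  32.5] 125
-149 [582.8 584.1 583.4  32.2] 12
-77 [542.6 581.7 562.2  32.8] 104
-65 [542.6 581.7 562.2  32.4] 95
heads 5683
-317 [542.6 598.2 570.4 146.5] 312
-305 [546.5 596.4 571.4 142.5] 494
-293 [551.4 588.1 569.8 138.3] 368
-281 [554.  583.4 568.7 135.3] 265
-269 [553.1 583.3 568.2 135.2] 279
-257 [551.1 585.  568.1 137. ] 475
-173 [547.5 582.4 565.  137.4] 222
-161 [549.6 580.3 564.9 135.3] 357
-149 [548.6 579.4 564.  135.2] 353
-137 [540.5 586.9 563.7 145.9] 492
-125 [539.4 587.9 563.7 149.6] 651
-113 [538.8 587.1 562.9 153.7] 645
-101 [537.9 587.  562.5 146.9] 633
-89 [555.9 583.3 569.6 144.5] 102
-77 [557.2 566.3 561.7 125. ] 27
```

Beam: middle ≈ (566.5,-214.3), yaw ≈ +0.033 rad. Next, over the rack.

Request:
move_arm --increments '[{"tx": 4.07,"ty": 0.14,"tz": 1.1,"rx": 0,"ry": 0,"rz": 0,"gripper": 1},{"tx": 4.07,"ty": 0.14,"tz": 1.1,"rx": 0,"ry": 0,"rz": 0,"gripper": 1},{"tx": 4.07,"ty": 0.14,"tz": 1.1,"rx": 0,"ry": 0,"rz": 0,"gripper": 1},{"tx": 4.07,"ty": 0.14,"tz": 1.1,"rx": 0,"ry": 0,"rz": 0,"gripper": 1},{"tx": 4.07,"ty": 0.14,"tz": 1.1,"rx": 0,"ry": 0,"rz": 0,"gripper": 1},{"tx": 4.07,"ty": 0.14,"tz": 1.1,"rx": 0,"ry": 0,"rz": 0,"gripper": 1},{"tx": 4.07,"ty": 0.14,"tz": 1.1,"rx": 0,"ry": 0,"rz": 0,"gripper": 1},{"tx": 4.07,"ty": 0.14,"tz": 1.1,"rx": 0,"ry": 0,"rz": 0,"gripper": 1},{"tx": 4.07,"ty": 0.14,"tz": 1.1,"rx": 0,"ry": 0,"rz": 0,"gripper": 1},{"tx": 0,"ty": 0,"tz": 0,"rx": 0,"ry": 0,"rz": -5.75,"gripper": 1},{"tx": 0,"ty": 0,"tz": 0,"rx": 0,"ry": 0,"rz": -5.75,"gripper": 1},{"tx": 0,"ty": 0,"tz": 0,"rx": 0,"ry": 0,"rz": 0,"gripper": 1}]'

```text
clock: 4.5
eef_pos: [579.2, 151.1, 202.1]
tcp_rot: [-3.141, 0.0, 1.772]
contact_force: [-0.1, -0.1, -0.6]
opening: 0.998
```

```bash
cat >> h.py <<'E'
def look(n):
    s=r.sense();p,d=r.grab_frame("wrist");cv2.imwrite(f"pics/{n}.png",p[:,:,::-1])
    np.savez(f"pics/{n}.npz",d=d,p=p,**s)
    print(s["clock"],s["eef_pos"].round(1),s["tcp_rot"].round(4),s["contact_force"].round(1),round(s["opening"],3))
    return s,p,d
def cloud(m,d,s):
    rr,cc=np.mgrid[0:400,0:640]
    x=np.stack([cc-m["cx"],rr-m["cy"]],-1)/m["fx"];t=np.linalg.norm(x,axis=-1)
    D=np.concatenate([x*np.sinc(t/np.pi)[...,None],np.cos(t)[...,None]],-1);D/=D[...,2:]
    H=m["hand_eye"];R=Ro.from_euler('xyz',s["tcp_rot"]).as_matrix()
    return (D*d[...,None])@(R@H[:3,:3]).T+R@H[:3,3]+s["eef_pos"]
E
python3 - <<'E'
from h import *
s,p,d=look("w3");m=r.camera_model("wrist")
for q,z in(("rack",0),("amber_cell",10),("grey_cell",10),("green_cell",10)):
    for x in r.place_of(q,"wrist"): print(q,np.round(x["location"],1),x["confidence"],atz(m,*x["location"],z,s).round(1))
W=cloud(m,d,s)
# rack mask: blue; tops
hsv=cv2.cvtColor(p,cv2.COLOR_RGB2HSV)
blue=(hsv[...,0]>100)&(hsv[...,0]<125)&(hsv[...,1]>120)&(abs(W[...,2]-32)<4)&(d>0)&(W[...,1]>80)&(W[...,1]<350)
pts=W[blue][:,:2].astype(np.float32)
print("rack top",len(pts),cv2.minAreaRect(pts))
top=(abs(W[...,2]-55)<4)&(d>0)&(W[...,1]>100)&(W[...,1]<320)&(abs(W[...,0]-570)<60)
n,l,st,c=cv2.connectedComponentsWithStats(top.astype(np.uint8))
for i in range(1,n):
    if st[i,4]>30: print("top",st[i],W[l==i].mean(0).round(1),cv2.minAreaRect(W[l==i][:,:2].astype(np.float32)),p[l==i].mean(0).round())
E
```

```text
4.5 [579.2 151.1 202.1] [-3.1414  0.      1.7723] [-0.1 -0.1 -0.6] 0.998
rack [111.6 318.1] 0.64 [567.4 219.4   0. ]
amber_cell [139.1 390.4] 0.68 [650.8 207.7  10. ]
amber_cell [172.6 319.3] 0.55 [582.  154.2  10. ]
grey_cell [135.3 319.9] 0.92 [574.3 194.9  10. ]
green_cell [ 93.2 317.2] 0.61 [562.3 238.9  10. ]
rack top 7450 ((568.5335083007812, 218.20022583007812), (50.69780349731445, 188.5227508544922), 11.10010051727295)
top [313  79  14  25 349] [564.1 239.8  54.3] ((564.0866088867188, 239.91217041015625), (11.987874031066895, 22.583934783935547), 11.644908905029297) [ 61. 133.  93.]
top [313 126  13  25 311] [572.6 196.1  54.4] ((572.632568359375, 196.31307983398438), (11.345965385437012, 22.71588134765625), 11.524558067321777) [79. 83. 93.]
top [313 173  13  23 278] [581.3 152.8  54.3] ((581.657958984375, 152.3758544921875), (11.622747421264648, 21.905275344848633), 11.449477195739746) [185.  98.  41.]
```

View pics/w3.png

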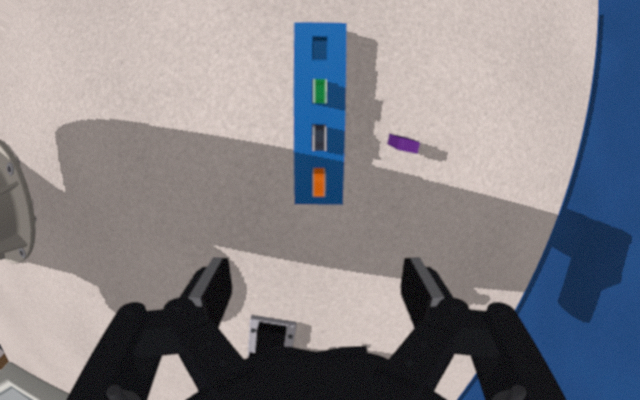

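Clear view: the amber cell is at (319,183), the end well, with green and grey beyond it. Depth gives its top centre at (581.4,152.7) and yaw 11.4°, so the jaws are already square. Descending.

Request:
move_arm --increments '[{"tx": 0.11,"ty": 0.25,"tz": 0,"rx": 0,"ry": 0,"rz": 0.1,"gripper": 1},{"tx": 0,"ty": 0,"tz": 4,"rx": 0,"ry": 0,"rz": 0,"gripper": 1},{"tx": 0,"ty": 0,"tz": 4,"rx": 0,"ry": 0,"rz": 0,"gripper": 1},{"tx": 0,"ty": 0,"tz": 3.5,"rx": 0,"ry": 0,"rz": 0,"gripper": 1},{"tx": 0,"ty": 0,"tz": 2.5,"rx": 0,"ry": 0,"rz": 0,"gripper": 1},{"tx": 0,"ty": 0,"tz": 1.5,"rx": 0,"ry": 0,"rz": 0,"gripper": 1},{"tx": 0,"ty": 0,"tz": 1.0,"rx": 0,"ry": 0,"rz": 0,"gripper": 1},{"tx": 0,"ty": 0,"tz": 0,"rx": 0,"ry": 0,"rz": 0,"gripper": 1},{"tx": 0,"ty": 0,"tz": 0,"rx": 0,"ry": 0,"rz": 0,"gripper": 1}]'

```text
clock: 5.65
eef_pos: [582.3, 152.3, 38.2]
tcp_rot: [3.14, -0.0, 1.769]
contact_force: [0.1, 0.3, 0.9]
opening: 1.002
```

```bash
python3 - <<'E'
from h import *
s,p,d=look("w4")
cv2.imwrite("pics/w4c.png",cv2.resize(p[100:400,140:500,::-1],None,fx=1.6,fy=1.6))
E
```

```text
5.65 [582.3 152.3  38.2] [ 3.1402e+00 -1.0000e-04  1.7692e+00] [0.1 0.3 0.9] 1.002
```

View pics/w4c.png

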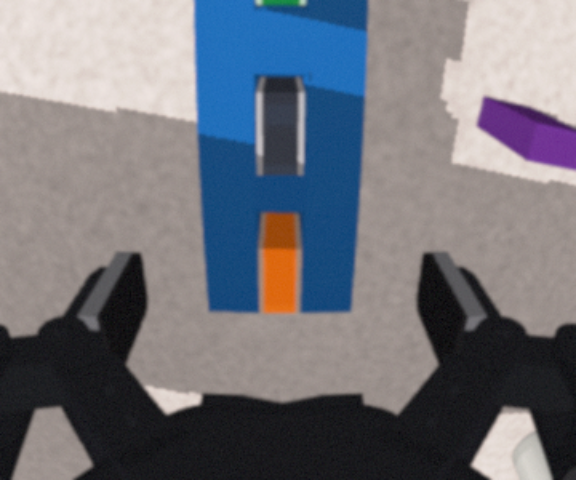

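The cell (crop x 280) is centred between the fingers (143 and 420). I'll go 3 mm lower, then close.

Request:
move_arm --increments '[{"tx": 0,"ty": -0.06,"tz": 0.28,"rx": 0,"ry": 0,"rz": 0,"gripper": 1},{"tx": 0,"ty": 0,"tz": 0,"rx": 0,"ry": 0,"rz": 0,"gripper": -1},{"tx": 0,"ty": 0,"tz": 0,"rx": 0,"ry": 0,"rz": 0,"gripper": -1},{"tx": 0,"ty": 0,"tz": 0,"rx": 0,"ry": 0,"rz": 0,"gripper": -1},{"tx": 0,"ty": 0,"tz": 0,"rx": 0,"ry": 0,"rz": 0,"gripper": -1},{"tx": 0,"ty": 0,"tz": 0,"rx": 0,"ry": 0,"rz": 0,"gripper": -1},{"tx": 0,"ty": 0,"tz": 0,"rx": 0,"ry": 0,"rz": 0,"gripper": -1},{"tx": 0,"ty": 0,"tz": 0,"rx": 0,"ry": 0,"rz": 0,"gripper": -1},{"tx": 0,"ty": 0,"tz": 0,"rx": 0,"ry": 0,"rz": 0,"gripper": -1},{"tx": 0,"ty": 0,"tz": 0,"rx": 0,"ry": 0,"rz": 0,"gripper": -1}]' --squeeze 40

```text
clock: 6.7
eef_pos: [581.0, 152.1, 34.6]
tcp_rot: [3.141, -0.0, 1.769]
contact_force: [-0.6, 0.8, 1.8]
opening: 0.134
```

Gripped (opening ≈ 11–12 mm). Now a straight lift, gently at first.

Request:
move_arm --increments '[{"tx": 0,"ty": 0,"tz": -0.5,"rx": 0,"ry": 0,"rz": 0,"gripper": -1},{"tx": 0,"ty": 0,"tz": -1,"rx": 0,"ry": 0,"rz": 0,"gripper": -1},{"tx": 0,"ty": 0,"tz": -1,"rx": 0,"ry": 0,"rz": 0,"gripper": -1},{"tx": 0,"ty": 0,"tz": -1,"rx": 0,"ry": 0,"rz": 0,"gripper": -1},{"tx": 0,"ty": 0,"tz": -2,"rx": 0,"ry": 0,"rz": 0,"gripper": -1},{"tx": 0,"ty": 0,"tz": -3,"rx": 0,"ry": 0,"rz": 0,"gripper": -1},{"tx": 0,"ty": 0,"tz": -3,"rx": 0,"ry": 0,"rz": 0,"gripper": -1},{"tx": 0,"ty": 0,"tz": -3,"rx": 0,"ry": 0,"rz": 0,"gripper": -1},{"tx": 0,"ty": 0,"tz": -3,"rx": 0,"ry": 0,"rz": 0,"gripper": -1},{"tx": 0,"ty": 0,"tz": -2,"rx": 0,"ry": 0,"rz": 0,"gripper": -1},{"tx": 0,"ty": 0,"tz": -1,"rx": 0,"ry": 0,"rz": 0,"gripper": -1},{"tx": 0,"ty": 0,"tz": 0,"rx": 0,"ry": 0,"rz": 0,"gripper": -1}]'

```text
clock: 7.9
eef_pos: [581.4, 152.2, 241.2]
tcp_rot: [3.139, -0.0, 1.769]
contact_force: [0.3, -0.3, 0.2]
opening: 0.136
```

```bash
python3 - <<'E'
from h import *
s,p,d=look("w5")
a,_=r.grab_frame("side")
cv2.imwrite("pics/w5c.png",np.hstack([cv2.resize(p[130:400,180:460,::-1],(400,386)),cv2.resize(a[100:370,180:460,::-1],(400,386))]))
m=r.camera_model("wrist");W=cloud(m,d,s)
hsv=cv2.cvtColor(p,cv2.COLOR_RGB2HSV)
am=(hsv[...,0]<20)&(hsv[...,1]>150)&(d>0)
Q=W[am];Q=Q[abs(Q[:,0]-581)<40]
print(len(Q),Q.mean(0),np.percentile(Q,[1,99],axis=0))
for x in r.place_of("amber_cell","wrist"): print(x["location"],x["confidence"])
E
```

```text
7.9 [581.4 152.2 241.2] [ 3.1391e+00 -1.0000e-04  1.7695e+00] [ 0.3 -0.3  0.2] 0.136
1491 [580.12451957 157.42888481 252.39627296] [[574.52922148 141.98899515 218.74621214]
 [586.59098743 164.22547689 262.15362105]]
[235.5, 314.9] 0.58
[138.8, 386.4] 0.57
```

View pics/w5c.png

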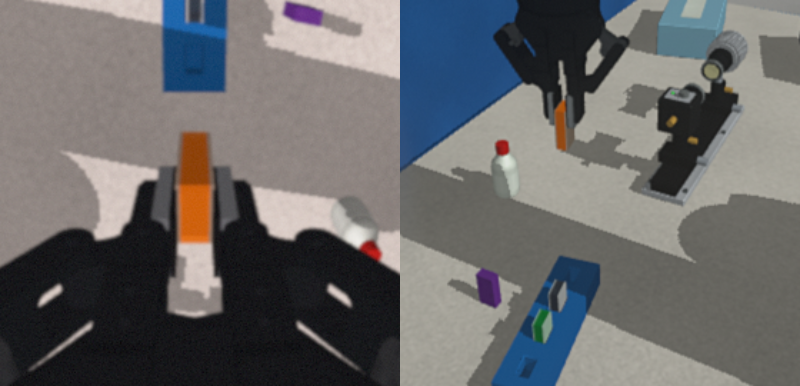

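The cell is held upright, gripped near its top on the frosted faces. The rack well is empty and the neighbours are unmoved. Next, over the beam at travel height.

Request:
move_arm --increments '[{"tx": -2,"ty": -0.49,"tz": 0,"rx": 0,"ry": 0,"rz": 0,"gripper": -1},{"tx": -3.96,"ty": -0.965,"tz": 0,"rx": 0,"ry": 0,"rz": 0,"gripper": -1},{"tx": -3.96,"ty": -0.965,"tz": 0,"rx": 0,"ry": 0,"rz": 0,"gripper": -1},{"tx": -3.96,"ty": -0.965,"tz": 0,"rx": 0,"ry": 0,"rz": 0,"gripper": -1},{"tx": -3.96,"ty": -0.965,"tz": 0,"rx": 0,"ry": 0,"rz": 0,"gripper": -1},{"tx": -3.96,"ty": -0.965,"tz": 0,"rx": 0,"ry": 0,"rz": 0,"gripper": -1},{"tx": -3.96,"ty": -0.965,"tz": 0,"rx": 0,"ry": 0,"rz": 0,"gripper": -1},{"tx": -3.96,"ty": -0.965,"tz": 0,"rx": 0,"ry": 0,"rz": 0,"gripper": -1},{"tx": -3.96,"ty": -0.965,"tz": 0,"rx": 0,"ry": 0,"rz": 0,"gripper": -1},{"tx": -2,"ty": -0.48,"tz": 0,"rx": 0,"ry": 0,"rz": 0,"gripper": -1},{"tx": 0,"ty": 0,"tz": 0,"rx": 0,"ry": 0,"rz": 4.74,"gripper": -1},{"tx": 0,"ty": 0,"tz": 0,"rx": 0,"ry": 0,"rz": 4.74,"gripper": -1}]'

```text
clock: 9.25
eef_pos: [565.1, -215.6, 237.7]
tcp_rot: [-3.139, -0.001, 1.599]
contact_force: [-0.3, 0.2, -0.5]
opening: 0.14
```

Request:
move_arm --increments '[{"tx": 0,"ty": 0,"tz": 0,"rx": 0,"ry": 0,"rz": 0,"gripper": -1},{"tx": 0,"ty": 0,"tz": 0,"rx": 0,"ry": 0,"rz": 0,"gripper": -1},{"tx": 0,"ty": 0,"tz": 0,"rx": 0,"ry": 0,"rz": 0,"gripper": -1}]'

```text
clock: 9.55
eef_pos: [565.9, -214.6, 238.9]
tcp_rot: [-3.141, -0.0, 1.606]
contact_force: [0.5, -0.4, 0.1]
opening: 0.135
```

```bash
cat > meas.py <<'E'
from h import *
def meas(n):
    s,p,d=look(n);m=r.camera_model("wrist");W=cloud(m,d,s)
    hsv=cv2.cvtColor(p,cv2.COLOR_RGB2HSV)
    am=(hsv[...,0]<20)&(hsv[...,1]>150)&(d>0)&(np.linalg.norm(W-s["eef_pos"],axis=-1)<45)
    Q=W[am];zt=np.percentile(Q[:,2],98)
    T=Q[Q[:,2]>zt-2.5]; F=Q[Q[:,2]<zt-6]
    print("top z",zt,"rect",cv2.minAreaRect(T[:,:2].astype(np.float32)),"zmin",np.percentile(Q[:,2],1))
    for z in range(int(zt)-45,int(zt)-5,8):
        q=F[abs(F[:,2]-z)<4]
        if len(q)>8: print("win",z,q.mean(0).round(1),np.percentile(q[:,0],[2,98]).round(1))
    for lo,hi in((-285,-257),(-172,-145),(-140,-100)):
        h=W[(d>0)&(W[...,2]>100)&(W[...,2]<160)&(abs(W[...,0]-566)<40)&(W[...,1]>lo)&(W[...,1]<hi)]
        if len(h)>20: print("head",lo,hi,np.percentile(h[:,0],[1,99]),np.percentile(h[:,0],[1,99]).mean(),len(h))
    for q in("lamp_face","detector_face"):
        for x in r.place_of(q,"wrist"): print(q,x["confidence"],atz(m,*x["location"],120,s).round(1))
E
python3 -c "from meas import *;meas('w6')"
```

```text
9.55 [ 565.9 -214.6  238.9] [-3.1407e+00 -4.0000e-04  1.6062e+00] [ 0.5 -0.4  0.1] 0.135
top z 259.70295643349914 rect ((566.0227661132812, -214.32679748535156), (9.468341827392578, 23.223554611206055), 1.1955288648605347) zmin 214.65076211476386
win 214 [ 565.5 -203.5  215.5] [561.  569.6]
win 222 [ 565.3 -203.5  221.8] [561.1 569.6]
win 230 [ 565.5 -203.4  230. ] [561.3 569.9]
win 238 [ 565.5 -203.5  238.3] [561.  569.7]
win 246 [ 565.6 -203.4  246.4] [561.2 569.9]
head -285 -257 [550.93529217 584.80649597] 567.8708940668453 30
head -172 -145 [548.68849458 580.73761227] 564.7130534242957 1294
head -140 -100 [538.93344065 587.35969394] 563.1465672988534 3266
lamp_face 0.7 [ 568.9 -253.5  120. ]
detector_face 0.93 [ 567.3 -173.2  120. ]
```

Request:
move_arm --increments '[{"tx": 0,"ty": 0.07,"tz": 1,"rx": 0,"ry": 0,"rz": 0,"gripper": -1},{"tx": 0,"ty": 0,"tz": 1.5,"rx": 0,"ry": 0,"rz": 0,"gripper": -1},{"tx": 0,"ty": 0,"tz": 1.5,"rx": 0,"ry": 0,"rz": 0,"gripper": -1},{"tx": 0,"ty": 0,"tz": 1.5,"rx": 0,"ry": 0,"rz": 0,"gripper": -1},{"tx": 0,"ty": 0,"tz": 1.5,"rx": 0,"ry": 0,"rz": 0,"gripper": -1},{"tx": 0,"ty": 0,"tz": 1.5,"rx": 0,"ry": 0,"rz": 0,"gripper": -1},{"tx": 0,"ty": 0,"tz": 1,"rx": 0,"ry": 0,"rz": 0,"gripper": -1},{"tx": 0,"ty": 0,"tz": 0.8,"rx": 0,"ry": 0,"rz": 0,"gripper": -1},{"tx": 0,"ty": 0,"tz": 0.6,"rx": 0,"ry": 0,"rz": 0,"gripper": -1},{"tx": 0,"ty": 0,"tz": 0,"rx": 0,"ry": 0,"rz": 0,"gripper": -1},{"tx": 0,"ty": 0,"tz": 0,"rx": 0,"ry": 0,"rz": 0,"gripper": -1},{"tx": 0,"ty": 0,"tz": 0,"rx": 0,"ry": 0,"rz": 0,"gripper": -1}]'

```text
clock: 10.9
eef_pos: [567.3, -215.0, 131.1]
tcp_rot: [3.141, 0.0, 1.604]
contact_force: [0.1, 0.2, -0.4]
opening: 0.133
```

```bash
python3 - <<'E'
from meas import *
meas('w7')
p=cv2.imread("pics/w7.png");a,_=r.grab_frame("side");b,_=r.grab_frame("scene")
cv2.imwrite("pics/w7c.png",np.hstack([cv2.resize(p[40:300,200:430],(354,400)),cv2.resize(a[60:260,310:480,::-1],(340,400))]))
for c in("scene","side"):
    m=r.camera_model(c)
    for q,z in(("amber_cell",105),("lamp_face",120),("detector_face",120)):
        for x in r.place_of(q,c)[:2]: print(c,q,round(x["confidence"],2),atz(m,*x["location"],z).round(1))
E
```

```text
10.9 [ 567.3 -215.   131.1] [3.1405e+00 5.0000e-04 1.6040e+00] [ 0.1  0.2 -0.4] 0.133
top z 151.8890617200507 rect ((567.3143310546875, -214.89932250976562), (9.449270248413086, 23.268577575683594), 1.094190001487732) zmin 107.02094602191093
win 106 [ 566.9 -203.9  107.7] [562.8 571. ]
win 114 [ 566.8 -204.   113.8] [562.5 570.9]
win 122 [ 566.9 -204.   121.7] [562.7 571.2]
win 130 [ 566.8 -204.   130. ] [562.3 571.1]
win 138 [ 566.9 -203.9  138.2] [562.6 571.3]
head -285 -257 [558.15718388 580.5679416 ] 569.3625627415031 861
head -172 -145 [549.35929177 580.69651639] 565.0279040803039 3749
head -140 -100 [539.0429663 587.2577488] 563.1503575484758 10629
lamp_face 0.83 [ 566.7 -252.5  120. ]
detector_face 0.6 [ 564.7 -173.5  120. ]
scene amber_cell 0.68 [711.3 233.8 105. ]
scene amber_cell 0.54 [ 571.9 -209.7  105. ]
scene lamp_face 0.72 [ 567.4 -242.7  120. ]
scene detector_face 0.77 [ 568.5 -177.8  120. ]
scene detector_face 0.2 [629.1 248.6 120. ]
side amber_cell 0.71 [591.3 284.8 105. ]
side amber_cell 0.42 [ 565.1 -221.3  105. ]
side lamp_face 0.65 [ 560.6 -240.6  120. ]
```

View pics/w7c.png

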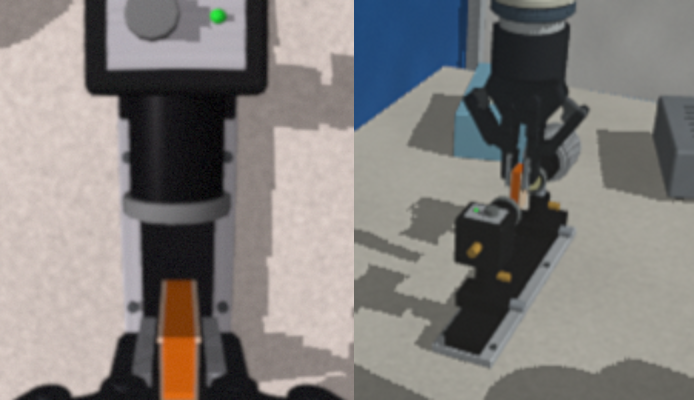

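Wrist crop: the cell is upright in the gap, in line with the detector tube, fingers high on the frosted faces and clear of the heads. The measured offset is about +0.5 mm sideways and +2 mm high. A small trim, then settle and hand in.

Request:
move_arm --increments '[{"tx": 0,"ty": -0.05,"tz": 0.15,"rx": 0,"ry": 0,"rz": 0,"gripper": -1},{"tx": 0,"ty": 0,"tz": 0,"rx": 0,"ry": 0,"rz": 0,"gripper": -1},{"tx": 0,"ty": 0,"tz": 0,"rx": 0,"ry": 0,"rz": 0,"gripper": -1},{"tx": 0,"ty": 0,"tz": 0,"rx": 0,"ry": 0,"rz": 0,"gripper": -1},{"tx": 0,"ty": 0,"tz": 0,"rx": 0,"ry": 0,"rz": 0,"gripper": -1},{"tx": 0,"ty": 0,"tz": 0,"rx": 0,"ry": 0,"rz": 0,"gripper": -1},{"tx": 0,"ty": 0,"tz": 0,"rx": 0,"ry": 0,"rz": 0,"gripper": -1},{"tx": 0,"ty": 0,"tz": 0,"rx": 0,"ry": 0,"rz": 0,"gripper": -1}]'

```text
clock: 12.25
eef_pos: [566.3, -214.8, 129.0]
tcp_rot: [-3.142, -0.0, 1.604]
contact_force: [1.0, -0.9, 0.3]
opening: 0.135
```

```bash
python3 - <<'E'
from meas import *
meas('w8');s=r.sense();print(s["eef_pos"],abs(s["qvel"]).max())
print(r.sign_off())
E
```

```text
12.25 [ 566.3 -214.8  129. ] [-3.1416 -0.      1.604 ] [ 1.  -0.9  0.3] 0.135
top z 149.6734653690652 rect ((566.4037475585938, -214.76612854003906), (9.445886611938477, 23.281944274902344), 1.1044600009918213) zmin 105.2675120001597
win 104 [ 565.9 -203.7  105.7] [561.9 570. ]
win 112 [ 565.7 -203.7  111.8] [561.5 570. ]
win 120 [ 566.2 -203.8  119.8] [561.7 570.3]
win 128 [ 565.8 -203.7  128.3] [561.4 570.5]
win 136 [ 565.9 -203.7  136.3] [561.6 570.3]
head -285 -257 [557.28482197 579.36926754] 568.3270447512289 755
head -172 -145 [549.44455038 580.76064239] 565.1025963817697 3873
head -140 -100 [539.00995794 587.17588727] 563.0929226019032 10962
lamp_face 0.81 [ 567.6 -250.2  120. ]
detector_face 0.98 [ 565.1 -172.7  120. ]
[ 566.32700014 -214.85818318  128.9886157 ] 0.0012897334507009383
the job is handed in; nothing more can be done
None
```

I pulled the amber cell from the rack's end well by its frosted faces and held it in the light path. I handed the job in at about 12.5 s on the robot's clock, still gripping it; no verdict was reported.

**Position:** the last wrist measurement puts the cell's centre at about (566.3, -214.8) mm, with its spot about 119.7 mm up. I estimated the beam middle at (566.5, -214.3, 120), so it is off by under 1 mm in each direction. The camera calibration is only good to about 2 mm.

**Alignment:** the cell stood upright with no measurable tilt and its windows about 0.01–0.02 rad from square. The arm was at rest, with the jaws still stopped on the cell and force readings at noise level (about 1 N or less).

**Other checks:**
- **Purple decoy:** the networks sometimes reported it as the amber cell; I rejected that from the picture.
- **Scene and side cameras:** their network points disagreed by 5–12 mm. I relied on the wrist camera's depth, which was consistent across views.
- **Other cells and bottle:** they looked unmoved in the picture after the lift. I did not measure them again at the end.
- **Refused moves:** my first two move calls were refused for missing fields, and nothing moved.

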